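# Change the radio station over from receive to transmit

## Robot

A 6-joint arm with a two-finger parallel gripper is mounted at the origin on the work surface. World frame = base frame: x ahead of the robot, y to its left, z up, the work surface at z = 0. Lengths are in m, angles in rad, forces in N, time in s.
With the tool pointing down it reaches from about 0.35 to 0.775 m from the base axis. Payload 5.5 kg.
Tool frame: the origin (TCP) lies at the very end of the fingers, on their centre line; the grasp point (between the pads) lies 19 mm behind it; z points along the fingers, y is the line along which they close (so a half turn about z gives the same grasp; the last joint's range is limited). The gripper opens to 85 mm and grips with 20 to 120 N. Pads are 22 mm wide; open, the fingers measure 114 mm over their backs; the gripper's body (76 mm by 85 mm) begins 54 mm behind the grasp point. The pads swing forward as they close: fully open they stand 13 mm farther back than shut.
Start: joints at [-1.271, 0.313, 0.046, 1.304, 0, 1.431], TCP at [0.245, -0.52, 0.231] pointing down, gripper open.
Joint ranges: [-2.76, 2.76], [-0.86, 1.69], [-1.03, 1.26], [-2.2, 2.34], [-1.47, 1.5], [-3.14, 3.14]. Speed limits (rad/s): [2.57, 2.57, 3.14, 3.14, 3.14, 3.14].

## Interface

Orientations are given as a unit quaternion [w, x, y, z].
In Python, from workcell import env, imaging, ticket gives the robot as it stands. The module is installed in compiled form; this text tells all that it offers.
- The arm moves only by the tool apply_moves, never from a script. Its argument "rows" is a list of rows, each an object with "xyz": the shift along the tool's x, y, z in mm, a list of three; "turn": the turn, a rotation vector about the tool's x, y, z in rad, a list of three; "grip": the opening, from 0 (shut) to 1 (fully open). A call has 1 to 12 rows; each row is the pose to reach, as a shift and turn from the pose commanded when the call began, along the tool's axes at that moment; what a row does not reach only later rows make up. A row lasts 1/12 s, in which the tool goes at most 41.7 mm and 7.16 degrees, less where a joint would pass 70% of its speed; a pose out of reach is approached as far as the arm can. A call with a gripper value outside its range is refused whole. The fingers move at their own pace and stop on an object; "force" is the grip in N (left out, the last holds). Time passes only in rows, so rows that repeat a pose let the fingers close. It gives the time, the measured TCP pose, the force, the opening and the grip force at its end, in the units of the state.
- env.get_state(): the state, without advancing time (a new reading comes with each control period).
- imaging.read_camera(name): name is "scene" or "top"; returns a dict with "color" (480x640x3 uint8, blue, green, red), "z_map" (480x640 float32, m along the optical axis (not along the pixel's ray), 0 where there is no reading), "camera_matrix" (3x3 intrinsics, pixels), "view" (4x4, takes a point from world to camera coordinates). Camera axes: x right, y down, z forward; pixel columns grow to the right and rows downward; lengths in m; the calibration is good to about 2 mm. A picture is of the moment at which its call begins.
- ticket.hand_in(): hands the job in; it is judged then, once.
The state is a dict: "clock": time; "joint_pos": joint angles; "qvel": joint speeds; "tau": joint torques, N m; "tcp_pos": TCP position; "orientation": TCP orientation; "wrist_force": force on the tool from outside, world axes, zero at the start; "ft_torque": the same for the moment, N m; "finger_gap": finger opening in m; "grip_force": force on a finger pad.
Only numpy, scipy, OpenCV 4.12 (cv2) and the standard library are available. Lean on these libraries where they do the work, as an engineer would, in place of code of your own. Each camera call takes 0.05 s, during which the arm holds its last target. There are 200 camera calls.

## Task

Change the station over from receive to transmit at the sloped control box: with a fingertip, first push the ball-ended toggle over towards the robot's side (off) until it snaps down, and only then push the long bat-handle toggle over away from the robot (on) until it snaps. Push the levers lightly from the side without pinching or forcing them, leave the two flat-paddle toggles as they are set, and do not shift or lift anything else.

Things in the scene. Friction and masses are not known exactly. Their poses are not given: they have to be found in the camera images.
- box: fixed dark steel control box, 230 mm deep (x) by 340 mm wide (y); origin: centre of its underside, on the desk; x points away from the robot, up the face. Face rises at 15 degrees from 40 mm high at x=-115 to 83 mm at x=+45, then a flat ledge 83 mm high to x=+115. Four chrome toggles in a row along y at x=-35, 65 mm apart, in any order. Two amber jewels near the face's ends, behind the row.
- ball (a joint): Chrome toggle with a thin round stem (7 mm) and a ball end of 24 mm diameter, ball centre 45 mm from the pivot. Starts ON. 0 = OFF: leans 38 degrees from vertical towards the robot's side; 0.8 rad = ON: 8 degrees past vertical, away from it; turns about the box's y. Springs to the nearer end, unstable at 0.4. About 3 N at the ball starts it, less towards the middle.
- ball_pivot (a point): pivot of that lever, fixed, 8 mm off the sloping face
- ball_tip (a point): centre of the ball of the ball-ended lever
- bat (a joint): Chrome toggle with the longest lever: a plain round bat handle that tapers from 13 mm thick near its end to 6 mm at the pivot, end 66 mm from the pivot. Starts OFF. 0 = OFF: leans 38 degrees from vertical towards the robot's side; 0.8 rad = ON: 8 degrees past vertical, away from it; turns about the box's y. Springs to the nearer end, unstable at 0.4. About 2 N at the end starts it, less towards the middle.
- bat_pivot (a point): pivot of that lever, fixed, 8 mm off the sloping face
- bat_tip (a point): outer end of the bat-handle lever
- paddle_a (a joint): One of two alike short toggles with a flat paddle end, 15 mm wide, 5 mm thick, end 36 mm from the pivot. This one starts OFF. 0 = OFF: leans 38 degrees from vertical towards the robot's side; 0.8 rad = ON: 8 degrees past vertical, away from it; turns about the box's y. Springs to the nearer end, unstable at 0.4. To be left as it is.
- paddle_a_pivot (a point): pivot of that lever, fixed, 8 mm off the sloping face
- paddle_b (a joint): The other flat-paddle toggle, of the same size. This one starts ON. 0 = OFF: leans 38 degrees from vertical towards the robot's side; 0.8 rad = ON: 8 degrees past vertical, away from it; turns about the box's y. Springs to the nearer end, unstable at 0.4. To be left as it is.
- paddle_b_pivot (a point): pivot of that lever, fixed, 8 mm off the sloping face
- plug_c (a point): small brass antenna connector, 22 mm across, 28 mm tall, standing loose on the flat ledge of the control box behind the switches; its centre
- valve_c (a point): small glass valve with black foot, 26 mm across, 38 mm tall, standing loose on the ledge; its centre
- mic_c (a point): blue bakelite desk microphone, 100 mm round foot, 148 mm tall, standing to the left of the box; the point 75 mm up its stem axis
- mug_c (a point): white mug, 80 mm across, 90 mm tall, to the right of the box; its centre
- jar_c (a point): glass jar with metal cap, 60 mm across, 75 mm tall, right of the box and nearer the robot; its centre
- key_c (a point): Morse key on a 110 x 60 mm wooden base, 40 mm tall, between robot and box on the left; the point 20 mm above the middle of its underside
- driver_grip (a point): screwdriver, 180 mm long, lying between robot and box on the right; middle of its handle
- tin_center (a point): flat round metal tin, 76 mm across, 30 mm tall, left of the box; its centre

How it is judged:
By the outcome, as a careful person would: the job done as asked, in the order asked, and still so for the second after the job is handed in, with the robot touching nothing.
It also fails if it takes over 48 s, if anything falls off the work surface, if the arm or the gripper's body presses on something with over 40 N, if the wrist force passes 120 N, or if a joint passes its speed limit or range.

## Working session

There is one attempt and no reset: what is moved stays moved. The work goes in short steps, Python scripts to look and compute and a tool call to move; the robot and the scene stay as the last step left them, time stands still between calls to the robot, and variables do not carry over. Pictures are saved under pics/ and viewed, at most 10 in all, crops included, and the job is handed in when it is done.

Besides the shell and the picture viewer there is one more tool, called after "Emit:" by a JSON object that holds its "fn" and its "kwargs". apply_moves: Moves the arm, as the interface text tells. Its arguments: {"type":"object","properties":{"rows":{"type":"array"},"force":{"type":"number"}},"required":["rows"]}

```bash
mkdir -p pics; cat > h.py <<'E'
import numpy as np, cv2
from workcell import env, imaging, ticket
from scipy.spatial.transform import Rotation as R
def cloud(c):
    K=c["camera_matrix"];V=np.linalg.inv(c["view"]);z=c["z_map"]
    v,u=np.mgrid[:480,:640]
    P=np.stack([(u-K[0,2])*z/K[0,0],(v-K[1,2])*z/K[1,1],z],-1)
    W=P@V[:3,:3].T+V[:3,3]; W[z==0]=np.nan
    return W
def tool():
    s=env.get_state();q=s["orientation"]
    return np.array(s["tcp_pos"]),R.from_quat([q[1],q[2],q[3],q[0]]).as_matrix(),s
E
python3 - <<'E'
from h import *
for n in("top","scene"):
    c=imaging.read_camera(n);cv2.imwrite(f"pics/{n}0.png",c["color"]);np.savez(f"{n}0.npz",**c)
    print(n,c["camera_matrix"].round(1).tolist(),np.linalg.inv(c["view"]).round(3).tolist())
p,r,s=tool();print(p,r.round(3),s)
E
```

```text
top [[457.0, 0.0, 318.2], [0.0, 457.0, 241.8], [0.0, 0.0, 1.0]] [[-0.017, -0.997, 0.071, 0.45], [-1.0, 0.017, -0.001, 0.04], [0.0, -0.071, -0.997, 1.131], [0.0, 0.0, 0.0, 1.0]]
scene [[439.8, 0.0, 319.8], [0.0, 439.8, 236.4], [0.0, 0.0, 1.0]] [[0.06, 0.764, -0.643, 1.041], [0.998, -0.041, 0.045, 0.014], [0.009, -0.644, -0.765, 0.719], [0.0, 0.0, 0.0, 1.0]]
[ 0.24466847 -0.51985173  0.23050326] [[ 0.905  0.426 -0.   ]
 [ 0.426 -0.905  0.002]
 [ 0.    -0.002 -1.   ]] {'clock': 0.1, 'joint_pos': array([-1.27058620e+00,  3.13919683e-01,  4.50975494e-02,  1.30359072e+00,
       -1.84021208e-05,  1.43119135e+00]), 'qvel': array([ 0.00041428, -0.00310145,  0.0033004 , -0.00165805,  0.00129584,
        0.00058972]), 'tau': array([ 1.90724313e-03, -4.81726456e+01,  2.99243295e+01,  1.28020754e-02,
       -1.92504922e-04, -4.04995333e-06]), 'tcp_pos': array([ 0.24466847, -0.51985173,  0.23050326]), 'orientation': array([-8.04920525e-04,  9.75917300e-01,  2.18139336e-01, -7.40072942e-05]), 'wrist_force': array([-0.13328957, -0.17734706, -0.04986274]), 'ft_torque': array([ 0.04249463, -0.05528375, -0.00351987]), 'grip_force': 0.0, 'finger_gap': 0.08574549262449108}
```

View pics/top0.png

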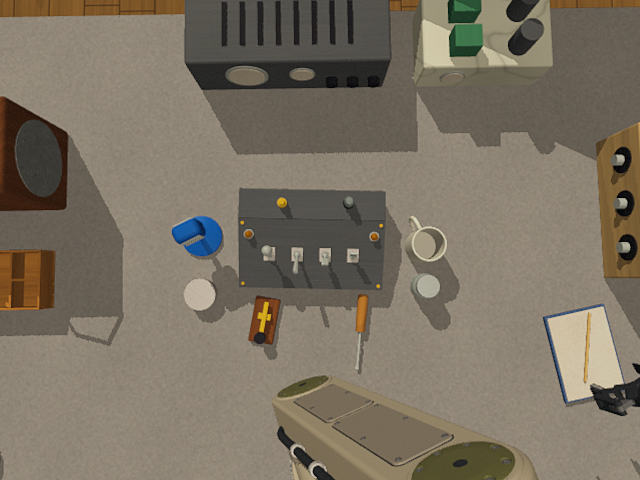

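View pics/scene0.png

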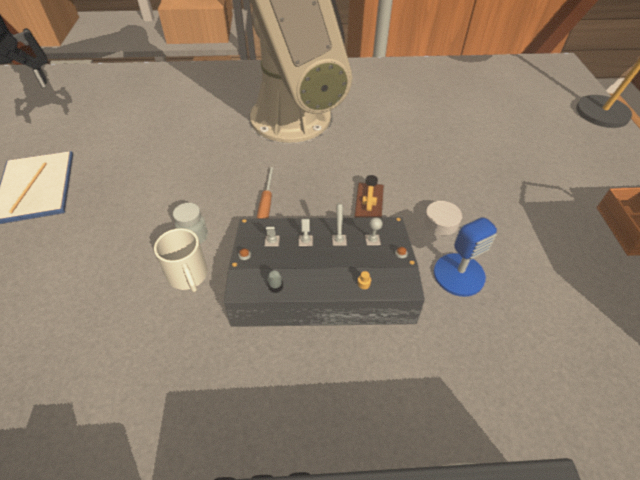

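The top view shows the ball toggle at about (268,252), the bat at (297,260), and the paddles at (325,256) and (353,255). The box is nearly square to the robot. In the scene view the ball is at (375,224) and the bat tip at (339,207).

```bash
python3 - <<'E'
from h import *
T=dict(np.load("top0.npz"));W=cloud(T);S=dict(np.load("scene0.npz"));WS=cloud(S)
# ledge: dark, z~.083
for nm,c,w in(("top",T,W),("scene",S,WS)):
    g=c["color"].max(-1)
    m=(abs(w[...,2]-.083)<.004)&(g<110)&(w[...,0]>.35)&(w[...,0]<.75)&(abs(w[...,1]-.05)<.25)
    m=cv2.morphologyEx(m.astype(np.uint8),cv2.MORPH_OPEN,np.ones((3,3)))
    P=w[m>0][:,:2].astype(np.float32)
    print(nm,"ledge",len(P),cv2.minAreaRect(P*1000), np.median(w[m>0][:,2]))
    # whole box: dark and higher than 37 mm
    m=(w[...,2]>.036)&(w[...,2]<.09)&(g<110)&(w[...,0]>.35)&(w[...,0]<.75)&(abs(w[...,1]-.05)<.19)
    m=cv2.morphologyEx(m.astype(np.uint8),cv2.MORPH_OPEN,np.ones((5,5)))
    n,l,st,_=cv2.connectedComponentsWithStats(m);k=1+st[1:,4].argmax()
    P=w[l==k].astype(np.float32);print(" box",len(P),cv2.minAreaRect(P[:,:2]*1000))
    for (a,b) in ([(268,250),(297,270),(295,262),(297,255)] if nm=="top" else [(375,224),(339,209),(340,225)]):
        print("  px",a,b,np.nanmedian(w[b-1:b+2,a-1:a+2].reshape(-1,3),0).round(4))
c=T["color"][200:300,225:400];a=cv2.resize(c,None,fx=4,fy=4,interpolation=2)
b=cv2.resize(S["color"][190:270,225:425],(700,280),interpolation=2)
o=np.zeros((600,700,3),np.uint8);o[:300]=a[60:360];o[310:590]=b;cv2.imwrite("pics/z.png",o)
E
```

```text
top ledge 4074 ((601.9422607421875, 52.44121551513672), (339.7288513183594, 87.61952209472656), 87.86079406738281) 0.08395580181720641
 box 12953 ((531.9071044921875, 55.392547607421875), (340.6912536621094, 228.93975830078125), 87.8065185546875)
  px 268 250 [0.5048 0.1497 0.1262]
  px 297 270 [0.4598 0.0867 0.1225]
  px 295 262 [0.478  0.0919 0.1021]
  px 297 255 [0.4948 0.0882 0.0776]
scene ledge 6965 ((606.8352661132812, 51.31475067138672), (339.03271484375, 86.02113342285156), 87.93620300292969) 0.08278871714807734
 box 15625 ((533.8368530273438, 54.576698303222656), (340.425048828125, 233.7850799560547), 87.5448226928711)
  px 375 224 [0.5145 0.1511 0.1213]
  px 339 209 [0.4685 0.0897 0.1161]
  px 340 225 [0.4854 0.0912 0.0893]
```

View pics/z.png

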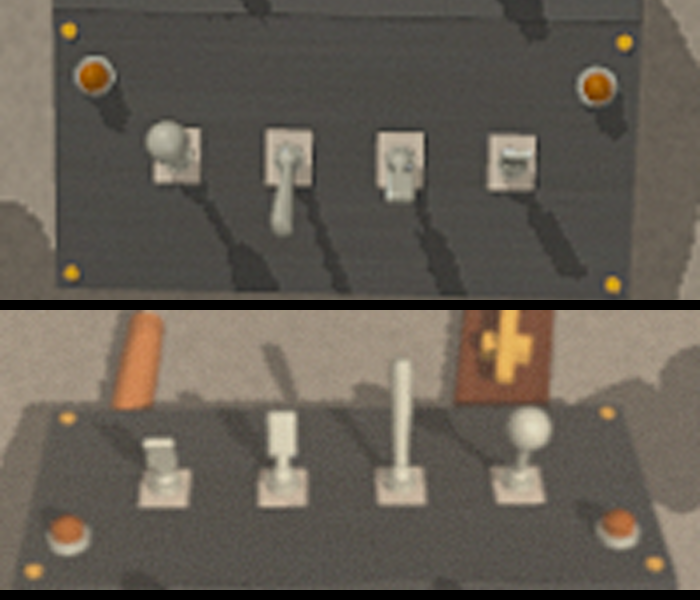

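Emit:
{"fn": "apply_moves", "kwargs": {"rows": [{"xyz": [28, -24, 0], "turn": [0, 0, 0.04], "grip": 0}, {"xyz": [56, -48, 0], "turn": [0, 0, 0.1], "grip": 0}, {"xyz": [84, -72, 0], "turn": [0, 0, 0.18], "grip": 0}, {"xyz": [112, -96, 0], "turn": [0, 0, 0.26], "grip": 0}, {"xyz": [140, -120, 0], "turn": [0, 0, 0.34], "grip": 0}, {"xyz": [168, -144, 0], "turn": [0, 0, 0.42], "grip": 0}, {"xyz": [196, -168, 0], "turn": [0, 0, 0.478], "grip": 0}, {"xyz": [224, -192, 0], "turn": [0, 0, 0.478], "grip": 0}, {"xyz": [252, -216, 0], "turn": [0, 0, 0.478], "grip": 0}, {"xyz": [272, -234, 0], "turn": [0, 0, 0.478], "grip": 0}, {"xyz": [278, -240, 0], "turn": [0, 0, 0.478], "grip": 0}, {"xyz": [278, -240, 0], "turn": [0, 0, 0.478], "grip": 0}]}}

```text
clock: 1.1
tcp_pos: [0.3944, -0.183, 0.2312]
orientation: [-0.0, 1.0, -0.017, -0.0]
wrist_force: [0.1, -0.2, -1.0]
finger_gap: -0.0001
grip_force: 0.0
```

```bash
python3 - <<'E'
from h import *
p,r,s=tool();print(s["clock"],p,r.round(3),s["finger_gap"],s["wrist_force"])
print((r.T@(np.array([.543,.151,.19])-p)*1000).round(1))
T=dict(np.load("top0.npz"));W=cloud(T)
for a,b in((248,234),(282,203)):print(W[b,a])
E
```

```text
1.1 [ 0.39439327 -0.18298819  0.23116004] [[ 0.999 -0.034 -0.   ]
 [-0.034 -0.999  0.   ]
 [-0.    -0.    -1.   ]] -8.128968006099168e-05 [ 0.09584189 -0.23969217 -1.04550547]
[ 137.1 -338.9   41.2]
[0.54406656 0.1990014  0.09059874]
[0.61032765 0.11867457 0.11499019]
```

Emit:
{"fn": "apply_moves", "kwargs": {"rows": [{"xyz": [8, -20, 0], "turn": [0, 0, 0], "grip": 0}, {"xyz": [22, -54, 0], "turn": [0, 0, 0], "grip": 0}, {"xyz": [36, -90, 3], "turn": [0, 0, 0], "grip": 0}, {"xyz": [50, -126, 8], "turn": [0, 0, 0], "grip": 0}, {"xyz": [65, -162, 13], "turn": [0, 0, 0], "grip": 0}, {"xyz": [80, -198, 18], "turn": [0, 0, 0], "grip": 0}, {"xyz": [95, -234, 24], "turn": [0, 0, 0], "grip": 0}, {"xyz": [109, -270, 30], "turn": [0, 0, 0], "grip": 0}, {"xyz": [123, -304, 36], "turn": [0, 0, 0], "grip": 0}, {"xyz": [133, -329, 40], "turn": [0, 0, 0], "grip": 0}, {"xyz": [137, -339, 41], "turn": [0, 0, 0], "grip": 0}, {"xyz": [137, -339, 41], "turn": [0, 0, 0], "grip": 0}]}}

```text
clock: 2.1
tcp_pos: [0.5454, 0.0995, 0.1896]
orientation: [-0.015, 1.0, 0.01, -0.001]
wrist_force: [-0.1, 0.5, 0.2]
finger_gap: 0.0005
grip_force: 0.0
```

```bash
python3 - <<'E'
from h import *
p,r,s=tool();print(s["clock"],p,(r.T@(np.array([.543,.151,.104])-p)*1000).round(1))
c=imaging.read_camera("scene");cv2.imwrite("pics/s1.png",cv2.resize(c["color"][90:310,200:450],(750,600)))
E
```

```text
2.1 [0.54537093 0.09945212 0.18959633] [ -1.2 -49.   87.1]
```

View pics/s1.png

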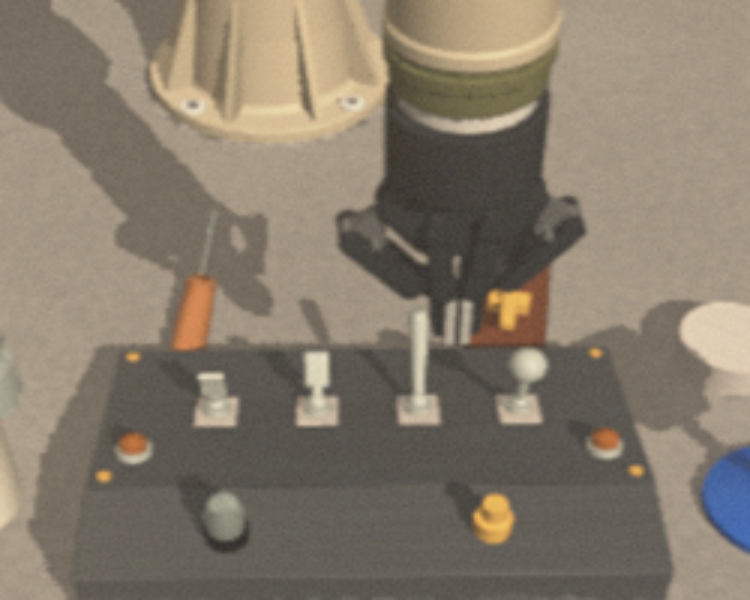

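The finger is still above the box, short of the ball at image (527,365), and everything is undisturbed. I'll hold briefly and re-read the pose.

Emit:
{"fn": "apply_moves", "kwargs": {"rows": [{"xyz": [0, 0, 0], "turn": [0, 0, 0], "grip": 0}, {"xyz": [0, 0, 0], "turn": [0, 0, 0], "grip": 0}, {"xyz": [0, 0, 0], "turn": [0, 0, 0], "grip": 0}]}}

```text
clock: 2.4
tcp_pos: [0.5443, 0.0996, 0.1908]
orientation: [-0.015, 1.0, 0.01, -0.0]
wrist_force: [0.6, -0.6, -0.5]
finger_gap: 0.0
grip_force: 0.0
```

```bash
python3 - <<'E'
from h import *
p,r,s=tool();print(s["clock"],p,r.round(3),(r.T@(np.array([.543,.151,.19])-p)*1000).round(1),s["joint_pos"].round(3),s["finger_gap"])
rt=R.from_euler('z',-2.1,degrees=True).as_matrix()@np.diag([1,-1,-1.]);print(R.from_matrix(r.T@rt).as_rotvec())
E
```

```text
2.4 [0.54427577 0.09960315 0.19084924] [[ 1.     0.02  -0.001]
 [ 0.02  -0.999  0.03 ]
 [-0.001 -0.031 -1.   ]] [ -0.2 -51.4   2.4] [ 0.019  0.284 -0.094  1.193  0.031  3.141] 3.5835642804788644e-05
[-0.03049653  0.00138163  0.05685033]
```

Emit:
{"fn": "apply_moves", "kwargs": {"rows": [{"xyz": [0, 0, -20], "turn": [0, 0, -0.1], "grip": 0}, {"xyz": [0, 0, -20], "turn": [0, 0, -0.22], "grip": 0}, {"xyz": [0, 0, -20], "turn": [0, 0, -0.34], "grip": 0}, {"xyz": [0, 0, -20], "turn": [0, 0, -0.46], "grip": 0}, {"xyz": [0, 0, -20], "turn": [0, 0, -0.58], "grip": 0}, {"xyz": [0, 0, -20], "turn": [0, 0, -0.7], "grip": 0}, {"xyz": [0, 0, -20], "turn": [0, 0, -0.82], "grip": 0}, {"xyz": [0, 0, -20], "turn": [0, 0, -0.94], "grip": 0}, {"xyz": [0, 0, -20], "turn": [0, 0, -1.06], "grip": 0}, {"xyz": [0, 0, -20], "turn": [0, 0, -1.18], "grip": 0}, {"xyz": [0, 0, -20], "turn": [0, 0, -1.3], "grip": 0}, {"xyz": [0, 0, -20], "turn": [0, 0, -1.4], "grip": 0}]}}

```text
clock: 3.4
tcp_pos: [0.5443, 0.0994, 0.2109]
orientation: [-0.012, 0.756, 0.654, 0.01]
wrist_force: [-0.1, 0.3, 0.0]
finger_gap: 0.0
grip_force: 0.0
```

```bash
cat > q.py <<'E'
from h import *
import sys
t=np.array(eval(sys.argv[1]))
p,r,s=tool();rt=R.from_euler('z',-2.2,degrees=True).as_matrix()@np.diag([-1,1,-1.])
print(s["clock"],p,r.round(3).tolist(),"shift",(r.T@(t-p)*1000).round(1),"turn",R.from_matrix(r.T@rt).as_rotvec().round(4),"j",s["joint_pos"].round(3),"F",s["wrist_force"].round(1))
E
python3 q.py "(.543,.151,.19)"
```

```text
3.4 [0.54431635 0.09938486 0.21089994] [[0.144, 0.99, -0.001], [0.989, -0.144, 0.031], [0.03, -0.005, -1.0]] shift [50.2 -8.6 22.5] turn [ 0.0213 -0.0271 -1.6764] j [ 0.019  0.275 -0.056  1.24   0.031  1.734] F [-0.1  0.3  0. ]
```

Emit:
{"fn": "apply_moves", "kwargs": {"rows": [{"xyz": [4, 0, 0], "turn": [0.001, -0.002, -0.1], "grip": 0}, {"xyz": [9, -1, 0], "turn": [0.003, -0.004, -0.22], "grip": 0}, {"xyz": [13, -2, 0], "turn": [0.004, -0.006, -0.34], "grip": 0}, {"xyz": [18, -3, 0], "turn": [0.006, -0.008, -0.46], "grip": 0}, {"xyz": [23, -4, 0], "turn": [0.008, -0.01, -0.58], "grip": 0}, {"xyz": [28, -5, 0], "turn": [0.009, -0.011, -0.7], "grip": 0}, {"xyz": [33, -6, 0], "turn": [0.01, -0.013, -0.82], "grip": 0}, {"xyz": [38, -7, 0], "turn": [0.012, -0.015, -0.94], "grip": 0}, {"xyz": [42, -8, 0], "turn": [0.013, -0.017, -1.06], "grip": 0}, {"xyz": [46, -8, 0], "turn": [0.015, -0.019, -1.18], "grip": 0}, {"xyz": [49, -9, 0], "turn": [0.016, -0.021, -1.3], "grip": 0}, {"xyz": [50, -9, 0], "turn": [0.018, -0.023, -1.42], "grip": 0}]}}

```text
clock: 4.4
tcp_pos: [0.5428, 0.1506, 0.2125]
orientation: [-0.002, 0.147, 0.989, 0.002]
wrist_force: [-0.1, 0.8, 0.9]
finger_gap: 0.0001
grip_force: 0.0
```

```bash
python3 q.py "(.543,.151,.19)"
```

```text
4.4 [0.54280517 0.15057295 0.21246573] [[-0.957, 0.29, -0.004], [0.29, 0.957, 0.004], [0.005, 0.003, -1.0]] shift [-0.2  0.4 22.5] turn [ 0.0033 -0.0043 -0.2557] j [ 0.126  0.299 -0.02   1.255  0.004  0.42 ] F [-0.1  0.8  0.9]
```

Next I finish the turn, then descend behind the ball to about z=0.107, leaving a small margin.

Emit:
{"fn": "apply_moves", "kwargs": {"rows": [{"xyz": [0, 0, 10], "turn": [0.001, -0.002, -0.1], "grip": 0}, {"xyz": [0, 0, 20], "turn": [0.002, -0.003, -0.2], "grip": 0}, {"xyz": [0, 0, 22], "turn": [0.003, -0.004, -0.256], "grip": 0}, {"xyz": [0, 0, 30], "turn": [0.003, -0.004, -0.256], "grip": 0}, {"xyz": [0, 0, 45], "turn": [0.003, -0.004, -0.256], "grip": 0}, {"xyz": [0, 0, 60], "turn": [0.003, -0.004, -0.256], "grip": 0}, {"xyz": [0, 0, 75], "turn": [0.003, -0.004, -0.256], "grip": 0}, {"xyz": [0, 0, 90], "turn": [0.003, -0.004, -0.256], "grip": 0}, {"xyz": [0, 0, 100], "turn": [0.003, -0.004, -0.256], "grip": 0}, {"xyz": [0, 0, 106], "turn": [0.003, -0.004, -0.256], "grip": 0}, {"xyz": [0, 0, 107], "turn": [0.003, -0.004, -0.256], "grip": 0}, {"xyz": [0, 0, 107], "turn": [0.003, -0.004, -0.256], "grip": 0}]}}

```text
clock: 5.4
tcp_pos: [0.5427, 0.151, 0.105]
orientation: [-0.0, 0.022, 1.0, 0.0]
wrist_force: [0.7, -0.7, -0.4]
finger_gap: 0.0001
grip_force: 0.0
```

```bash
python3 q.py "(.51,.151,.105)"; python3 - <<'E'
from h import *
c=imaging.read_camera("scene");a=cv2.resize(c["color"][160:300,280:480],(800,560));cv2.imwrite("pics/s2.png",a)
E
```

```text
5.4 [0.54267812 0.15095045 0.10500802] [[-0.999, 0.044, -0.001], [0.044, 0.999, 0.0], [0.001, 0.0, -1.0]] shift [32.6 -1.4  0. ] turn [ 0.0003 -0.001  -0.0061] j [ 1.290e-01  3.600e-01 -2.070e-01  1.005e+00  1.000e-03  1.730e-01] F [ 0.7 -0.7 -0.4]
```

View pics/s2.png

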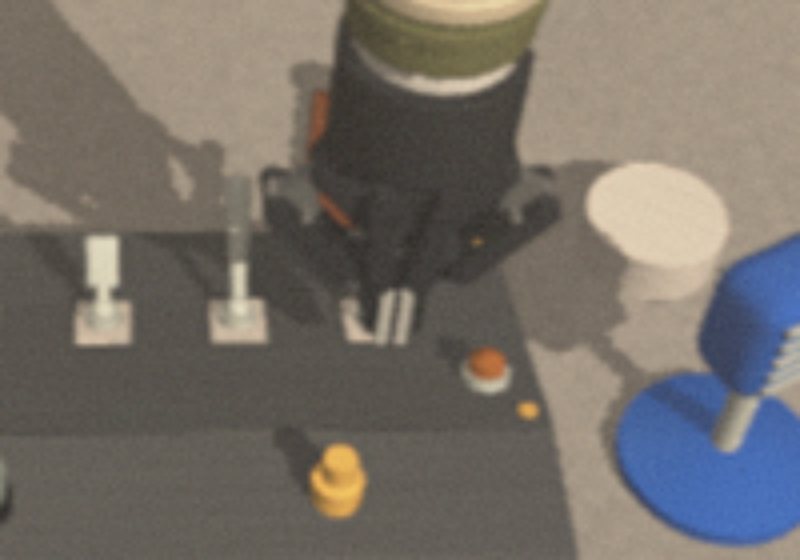

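The fingertip is behind the ball, at image (395,320), and clear of the jewel and plug. I'll push towards the robot in small steps.

Emit:
{"fn": "apply_moves", "kwargs": {"rows": [{"xyz": [4, 0, 0], "turn": [0, 0, 0], "grip": 0}, {"xyz": [8, 0, 0], "turn": [0, 0, 0], "grip": 0}, {"xyz": [11, 0, 0], "turn": [0, 0, 0], "grip": 0}, {"xyz": [13, 0, 0], "turn": [0, 0, 0], "grip": 0}, {"xyz": [16, 0, 0], "turn": [0, 0, 0], "grip": 0}, {"xyz": [19, 0, 0], "turn": [0, 0, 0], "grip": 0}]}}

```text
clock: 5.95
tcp_pos: [0.5254, 0.152, 0.106]
orientation: [0.002, 0.022, 1.0, 0.0]
wrist_force: [3.9, -0.3, 3.9]
finger_gap: 0.0
grip_force: 2.1
```

Emit:
{"fn": "apply_moves", "kwargs": {"rows": [{"xyz": [2, 0, 0], "turn": [0, 0, 0], "grip": 0}, {"xyz": [4, 0, 0], "turn": [0, 0, 0], "grip": 0}, {"xyz": [6, 0, 0], "turn": [0, 0, 0], "grip": 0}, {"xyz": [8, 0, 0], "turn": [0, 0, 0], "grip": 0}, {"xyz": [10, 0, 0], "turn": [0, 0, 0], "grip": 0}, {"xyz": [12, 0, 0], "turn": [0, 0, 0], "grip": 0}, {"xyz": [14, 0, 0], "turn": [0, 0, 0], "grip": 0}, {"xyz": [16, 0, 0], "turn": [0, 0, 0], "grip": 0}]}}

```text
clock: 6.62
tcp_pos: [0.5064, 0.1525, 0.1043]
orientation: [-0.002, 0.022, 1.0, 0.0]
wrist_force: [0.1, 0.3, 0.0]
finger_gap: 0.0003
grip_force: 0.0
```

```bash
cat >> h.py <<'E'
def bright(n,x0=.42,x1=.56):
    c=imaging.read_camera(n);w=cloud(c);g=c["color"].astype(int)
    m=(w[...,2]>.092)&(w[...,2]<.145)&(w[...,0]>x0)&(w[...,0]<x1)&(w[...,1]>-.08)&(w[...,1]<.2)&(g.min(-1)>60)
    k,l,st,_=cv2.connectedComponentsWithStats(m.astype(np.uint8))
    for i in range(1,k):
        if st[i,4]>6:
            P=w[l==i];print(n,st[i].tolist(),"mean",P.mean(0).round(4),"top",P[P[:,2].argmax()].round(4))
E
python3 q.py "(.543,.151,.105)"; python3 -c "
from h import *
bright('top');bright('scene')"
```

```text
6.6167 [0.50642325 0.1525476  0.10434627] [[-0.999, 0.044, -0.003], [0.044, 0.999, 0.0], [0.003, 0.0, -1.0]] shift [-36.6   0.1  -0.8] turn [ 0.     -0.0031 -0.0053] j [ 0.14   0.301 -0.294  0.979  0.001  0.184] F [0.1 0.3 0. ]
top [351, 252, 7, 4, 24] mean [ 0.4954 -0.0409  0.1035] top [ 0.498  -0.0406  0.11  ]
top [293, 258, 6, 16, 67] mean [0.4682 0.0897 0.1126] top [0.4598 0.0888 0.1251]
top [322, 260, 7, 6, 28] mean [0.4757 0.0238 0.0969] top [0.4725 0.0268 0.1009]
scene [336, 203, 7, 22, 121] mean [0.4721 0.0891 0.1088] top [0.4636 0.0917 0.1244]
scene [370, 216, 14, 15, 141] mean [0.5175 0.1527 0.1263] top [0.5184 0.1554 0.1442]
scene [301, 219, 8, 6, 40] mean [0.4773 0.024  0.0957] top [0.4761 0.0267 0.1   ]
scene [367, 220, 3, 8, 10] mean [0.5115 0.139  0.1184] top [0.5132 0.1381 0.1261]
scene [266, 227, 9, 6, 45] mean [ 0.4988 -0.0414  0.1005] top [ 0.5009 -0.0426  0.1065]
```

Emit:
{"fn": "apply_moves", "kwargs": {"rows": [{"xyz": [-3, 0, 0], "turn": [0, 0, 0], "grip": 0}, {"xyz": [-8, 0, 0], "turn": [0, 0, 0], "grip": 0}, {"xyz": [-10, 0, -10], "turn": [0, 0, 0], "grip": 0}, {"xyz": [-10, 0, -30], "turn": [0, 0, 0], "grip": 0}, {"xyz": [-10, 0, -55], "turn": [0, 0, 0], "grip": 0}, {"xyz": [-10, 0, -80], "turn": [0, 0, 0], "grip": 0}, {"xyz": [5, -10, -95], "turn": [0, 0, 0], "grip": 0}, {"xyz": [28, -28, -95], "turn": [0, 0, 0], "grip": 0}, {"xyz": [54, -46, -95], "turn": [0, 0, 0], "grip": 0}, {"xyz": [76, -62, -95], "turn": [0, 0, 0], "grip": 0}, {"xyz": [81, -66, -95], "turn": [0, 0, 0], "grip": 0}, {"xyz": [81, -66, -95], "turn": [0, 0, 0], "grip": 0}]}}

```text
clock: 7.72
tcp_pos: [0.4232, 0.0895, 0.2011]
orientation: [0.0, 0.023, 1.0, 0.0]
wrist_force: [0.5, -0.1, -1.0]
finger_gap: 0.0001
grip_force: 0.0
```

```bash
python3 q.py "(.420,.090,.112)"; python3 -c "
from h import *
bright('top');bright('scene')
c=imaging.read_camera('scene');cv2.imwrite('pics/s3.png',cv2.resize(c['color'][160:310,220:420],(800,600)))"
```

```text
7.7167 [0.42319394 0.08948015 0.20107654] [[-0.999, 0.045, 0.0], [0.045, 0.999, 0.0], [-0.0, 0.0, -1.0]] shift [ 3.2  0.3 89.1] turn [ 0.0004  0.0001 -0.0069] j [ 0.022  0.051 -0.351  1.168  0.     0.067] F [ 0.5 -0.1 -1. ]
top [351, 252, 7, 4, 22] mean [ 0.4958 -0.0411  0.1042] top [ 0.498  -0.0385  0.1089]
top [322, 261, 7, 5, 28] mean [0.4756 0.0244 0.0969] top [0.4724 0.0223 0.1013]
scene [336, 203, 7, 22, 120] mean [0.4722 0.0891 0.1091] top [0.465  0.0897 0.1234]
scene [367, 208, 12, 16, 133] mean [0.4786 0.1529 0.1088] top [0.4757 0.1533 0.1174]
scene [301, 219, 8, 6, 40] mean [0.4777 0.0238 0.0959] top [0.4757 0.0286 0.0994]
scene [266, 227, 9, 6, 45] mean [ 0.4991 -0.0414  0.1   ] top [ 0.4986 -0.0463  0.1068]
```

View pics/s3.png

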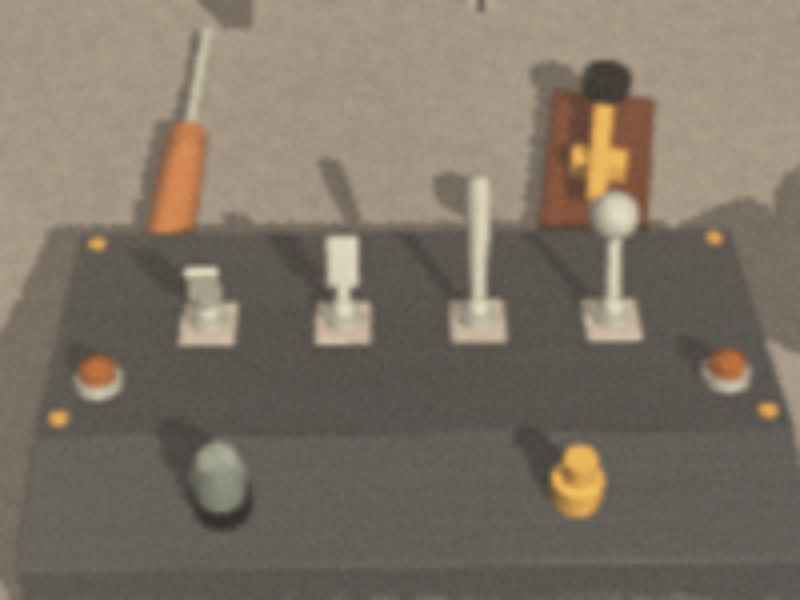

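The ball lever now leans towards the robot at (615,215), so it has snapped OFF, and everything else is unchanged. Next I descend in front of the bat.

Emit:
{"fn": "apply_moves", "kwargs": {"rows": [{"xyz": [3, 0, 12], "turn": [0, 0, 0], "grip": 0}, {"xyz": [3, 0, 30], "turn": [0, 0, 0], "grip": 0}, {"xyz": [3, 0, 50], "turn": [0, 0, 0], "grip": 0}, {"xyz": [3, 0, 68], "turn": [0, 0, 0], "grip": 0}, {"xyz": [3, 0, 82], "turn": [0, 0, 0], "grip": 0}, {"xyz": [3, 0, 88], "turn": [0, 0, 0], "grip": 0}, {"xyz": [3, 0, 89], "turn": [0, 0, 0], "grip": 0}, {"xyz": [3, 0, 89], "turn": [0, 0, 0], "grip": 0}]}}

```text
clock: 8.53
tcp_pos: [0.4215, 0.0906, 0.111]
orientation: [-0.001, 0.022, 1.0, 0.0]
wrist_force: [0.8, -0.3, 0.2]
finger_gap: 0.0001
grip_force: 0.0
```

Emit:
{"fn": "apply_moves", "kwargs": {"rows": [{"xyz": [-4, 0, 0], "turn": [0, 0, 0], "grip": 0}, {"xyz": [-8, 0, 0], "turn": [0, 0, 0], "grip": 0}, {"xyz": [-12, 0, 0], "turn": [0, 0, 0], "grip": 0}, {"xyz": [-15, 0, 0], "turn": [0, 0, 0], "grip": 0}, {"xyz": [-18, 0, 0], "turn": [0, 0, 0], "grip": 0}, {"xyz": [-21, 0, 0], "turn": [0, 0, 0], "grip": 0}, {"xyz": [-24, 0, 0], "turn": [0, 0, 0], "grip": 0}]}}

```text
clock: 9.12
tcp_pos: [0.443, 0.0894, 0.1108]
orientation: [-0.003, 0.022, 1.0, 0.0]
wrist_force: [-9.5, 0.4, 6.4]
finger_gap: -0.0001
grip_force: 4.5
```

The reading of 9.5 N with 6.4 N upward is friction from the lever end rising along the finger. I'll follow the lever's arc (forward and up) so it stays light.

Emit:
{"fn": "apply_moves", "kwargs": {"rows": [{"xyz": [1, 0, -1], "turn": [0, 0, 0], "grip": 0}, {"xyz": [0, 0, -2], "turn": [0, 0, 0], "grip": 0}, {"xyz": [-2, 0, -4], "turn": [0, 0, 0], "grip": 0}, {"xyz": [-4, 0, -5.5], "turn": [0, 0, 0], "grip": 0}, {"xyz": [-6, 0, -7], "turn": [0, 0, 0], "grip": 0}]}}

```text
clock: 9.53
tcp_pos: [0.4512, 0.089, 0.1182]
orientation: [-0.0, 0.022, 1.0, 0.0]
wrist_force: [-0.7, 0.6, 0.1]
finger_gap: -0.0001
grip_force: 0.9
```

Contact is light now, so I'll carry on.

Emit:
{"fn": "apply_moves", "kwargs": {"rows": [{"xyz": [-2, 0, -1], "turn": [0, 0, 0], "grip": 0}, {"xyz": [-4, 0, -2], "turn": [0, 0, 0], "grip": 0}, {"xyz": [-6, 0, -3], "turn": [0, 0, 0], "grip": 0}, {"xyz": [-8, 0, -4], "turn": [0, 0, 0], "grip": 0}, {"xyz": [-10, 0, -5], "turn": [0, 0, 0], "grip": 0}, {"xyz": [-12, 0, -5.5], "turn": [0, 0, 0], "grip": 0}, {"xyz": [-14, 0, -6], "turn": [0, 0, 0], "grip": 0}, {"xyz": [-16, 0, -6.5], "turn": [0, 0, 0], "grip": 0}, {"xyz": [-18, 0, -7], "turn": [0, 0, 0], "grip": 0}, {"xyz": [-20, 0, -7], "turn": [0, 0, 0], "grip": 0}, {"xyz": [-21, 0, -7], "turn": [0, 0, 0], "grip": 0}]}}

```text
clock: 10.45
tcp_pos: [0.4723, 0.0881, 0.125]
orientation: [-0.0, 0.022, 1.0, 0.0]
wrist_force: [-0.5, 0.0, 0.3]
finger_gap: -0.0
grip_force: 0.0
```

```bash
python3 q.py "(.420,.090,.2)"; python3 -c "
from h import *
bright('scene')"
```

```text
10.45 [0.4722994  0.08808352 0.12498703] [[-0.999, 0.044, -0.001], [0.044, 0.999, 0.0], [0.001, 0.0, -1.0]] shift [ 52.4  -0.3 -75. ] turn [ 0.0004 -0.0005 -0.0054] j [ 0.017  0.194 -0.381  0.996  0.     0.061] F [-0.5  0.   0.3]
scene [332, 203, 15, 8, 74] mean [0.4828 0.0874 0.1369] top [0.4856 0.087  0.1446]
scene [367, 208, 12, 17, 136] mean [0.4786 0.1529 0.1085] top [0.4746 0.1533 0.119 ]
scene [337, 216, 7, 17, 94] mean [0.508  0.0875 0.1192] top [0.5069 0.0873 0.1355]
scene [301, 219, 8, 5, 38] mean [0.4773 0.0236 0.0961] top [0.4762 0.0267 0.1001]
scene [266, 227, 9, 6, 45] mean [ 0.4986 -0.0414  0.1003] top [ 0.4986 -0.0427  0.1066]
```

Emit:
{"fn": "apply_moves", "kwargs": {"rows": [{"xyz": [4, 0, 0], "turn": [0, 0, 0], "grip": 0}, {"xyz": [12, 0, 0], "turn": [0, 0, 0], "grip": 0}, {"xyz": [22, 0, -8], "turn": [0, 0, 0], "grip": 0}, {"xyz": [32, 0, -25], "turn": [0, 0, 0], "grip": 0}, {"xyz": [42, 0, -45], "turn": [0, 0, 0], "grip": 0}, {"xyz": [50, 0, -65], "turn": [0, 0, 0], "grip": 0}, {"xyz": [52, 0, -78], "turn": [0, 0, 0], "grip": 0}, {"xyz": [52, 0, -80], "turn": [0, 0, 0], "grip": 0}, {"xyz": [52, 0, -80], "turn": [0, 0, 0], "grip": 0}, {"xyz": [52, 0, -80], "turn": [0, 0, 0], "grip": 0}]}}

```text
clock: 11.33
tcp_pos: [0.4195, 0.0904, 0.2047]
orientation: [-0.0, 0.022, 1.0, 0.0]
wrist_force: [-0.2, -0.2, -0.4]
finger_gap: 0.0
grip_force: 0.0
```

```bash
python3 -c "
from h import *
bright('scene')
c=imaging.read_camera('scene');cv2.imwrite('pics/s4.png',cv2.resize(c['color'][160:310,220:420],(800,600)))"
```

```text
scene [367, 208, 12, 17, 137] mean [0.479  0.1529 0.1087] top [0.4763 0.1551 0.118 ]
scene [337, 216, 7, 17, 94] mean [0.5082 0.0875 0.1193] top [0.5069 0.0873 0.1355]
scene [301, 219, 8, 6, 38] mean [0.4774 0.0236 0.096 ] top [0.4761 0.0172 0.1005]
scene [266, 227, 9, 6, 47] mean [ 0.4988 -0.0412  0.0999] top [ 0.4988 -0.0445  0.107 ]
```

View pics/s4.png

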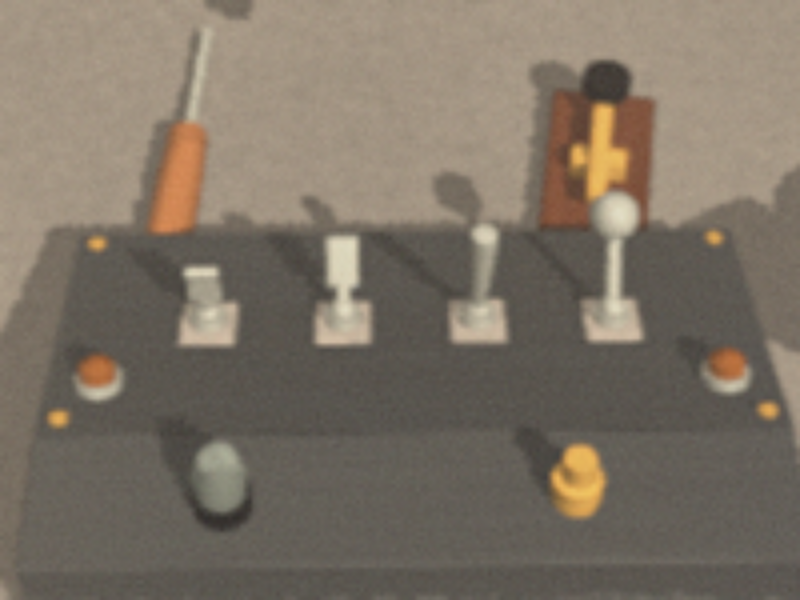

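The bat at (483,235) is ON and the ball at (615,215) is OFF. The paddles, plug and valve are unmoved, and the robot is clear.

```bash
python3 -c "
from workcell import ticket
print(ticket.hand_in())"
```

```text
the job is handed in; nothing more can be done
None
```

The station is changed over to transmit: the ball toggle was snapped OFF first, then the bat toggle ON. The final scene picture shows the paddles, plug and valve unmoved, and the job was handed in at about 11.5 s with the arm clear. The hardest sampled push was about 11 N at the wrist, on the bat, before I eased off and followed its arc.

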